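# Release the loaded nest of the rivet press with its key and hold it

## Robot

A 6-joint arm with a two-finger parallel gripper is mounted at the origin on the work surface. World frame = base frame: x ahead of the robot, y to its left, z up, the work surface at z = 0. Lengths are in m, angles in degrees, forces in N, time in s.
With the tool pointing down it reaches from about 0.4 to 0.825 m from the base axis. Payload 7 kg.
Tool frame: the origin (TCP) lies on the centre line of the jaws, within the pads' length; the fingertips stand 19 mm ahead of it and the grasp point (between the pads) is the TCP (r.tip_extent is the distance from the TCP to the fingertips, in m); z points along the fingers, y is the line along which they close (so a half turn about z gives the same grasp; the last joint's range is limited). The gripper opens to 88 mm and grips with 3 to 60 N. Pads are 19 mm wide; open, the fingers measure 130 mm over their backs; the gripper's body (78 mm by 193 mm) begins 47 mm behind the grasp point.
Start: joints at [16.507, 20.546, 0.682, 0, -70.136, -16.507], TCP at [0.675, -0, 0.246] pointing down, gripper open.
Joint ranges: [-176.03, 176.03], [-82.01, 121.73], [-58.28, 71.71], [-173.87, 95.51], [-174.79, -0.11], [-173.66, 173.66]. Speed limits (degrees/s): [136.94, 136.94, 172.46, 180, 180, 180].

## Interface

Orientations are given as [roll, pitch, yaw] about the fixed x, y, z axes, in that order (R = Rz(yaw) Ry(pitch) Rx(roll)).
In Python, from plant import r gives the robot as it stands. The module is installed in compiled form; this text tells all that it offers.
- The arm moves only by the tool jog_arm, never from a script. Its argument "deltas" is a list that holds one entry, the list of rows, each a list of 5 numbers: the opening, from -1 (shut) to 1 (fully open), then the shift along the world's x, y, z in cm, then the turn about the world's z in rad. In form: [[[claw, dx, dy, dz, turn], ...]]. A call has 1 to 8 rows; each row shifts and turns the commanded pose from where the row before left it; what a row does not reach is not made up. A row lasts 1/8 s, in which the tool goes at most 62.5 mm and 10.7 degrees, less where a joint would pass 70% of its speed; a pose out of reach is approached as far as the arm can. A call with a gripper value outside its range is refused whole. The fingers move at their own pace and stop on an object; "force" is the grip in N (left out, the last holds). Time passes only in rows, so rows that do not move let the fingers close. It gives the time, the measured TCP pose, the force, the opening and the grip force at its end, in the units of the state.
- r.get_state(): the state, without advancing time (a new reading comes with each control period).
- r.capture(name): name is "scene" or "side" or "wrist"; returns the picture (420x560x3 uint8, blue, green, red); there is no depth.
- r.camera_info(name): a dict with "fx", "fy", "cx", "cy" (pixels), "view" (4x4, takes a point from world to camera coordinates). Camera axes: x right, y up, looking along -z (the intrinsics and any distortion apply to the point x, -y, -z); pixel columns grow to the right and rows downward; lengths in m; the calibration is good to about 2 mm. A picture is of the moment at which its call begins: read the wrist's pose just before it. camera_info takes no time and is no camera call; for the wrist camera it gives the pose at the moment of the call.
- r.close_job(): hands the job in; it is judged then, once.
The state is a dict: "time_s": time; "joints": joint angles; "qd": joint speeds; "joint_torque": joint torques, N m; "tcp_pos": TCP position; "eef_rot": TCP orientation; "contact_force": force on the tool from outside, world axes, zero at the start; "moment": the same for the moment, N m; "gripper_width": finger opening in m; "gripper_force": force on a finger pad.
Only numpy, scipy, OpenCV 4.12 (cv2) and the standard library are available. Lean on these libraries where they do the work, as an engineer would, in place of code of your own. Each camera call takes 0.05 s, during which the arm holds its last target. There are 200 camera calls.

## Task

Take the key from its wooden rest and push it fully home, gently rocking it past the sticky wafers rather than forcing it, into the lock cylinder in front of the press nest that holds the plate with the two standing rivets (the other nest holds a round blanking cover; leave that lock unturned). Then turn the key clockwise, seen from above, a quarter turn to the stop, and finish still gripping it and holding it turned against the spring. Leave the plate, the cover and everything else on the desk where they are.

Things in the scene. Friction and masses are not known exactly. Their poses are not given: they have to be found in the camera images.
- key: switch key upright in its rest, blade down. Bow (to grip): black upright plate 32 mm wide (key x), 12 thick (key y), 40 high. Steel blade below: 14 mm wide (x), 5 thick (y), 26 long, rounded end; a half turn makes no difference. Origin: centre of the bow's underside (shoulder), z up. 50 g. Gripped 26 mm above the shoulder, fingertips clear rest and lock
- keyrest: dark wooden block 56 x 44 mm, 40 mm high, fixed to the desk, with a slot in its top in which the key stands, shoulder on the block's top (a loose fit: pull straight up). Origin: centre of its underside
- press: cast-iron rivet press clamped to the desk's far edge, fixed; base 280 (x) x 250 (y) x 20 mm, origin under its centre. On the robot's side stand two upright lock cylinders, each with a square nest 115 mm behind it (+x); the left pair has the larger y. Press head: 150 to 240 mm high, 46 mm wide, midway between the locks, beginning 95 mm behind them
- lock_left (a point): centre of the left (larger y) lock's face, 56 mm above the desk: round brass plug 36 mm across in a steel boss 50 mm across, axis upright. At rest the keyway, 17 x 8 mm, open straight down, lies with its long side along this frame's x; the frame is fixed to the press and does not turn. Key fully home: shoulder on the face, key origin at this point
- plug_left (a joint): turn of the left plug, rad: 0 at rest, growing clockwise seen from above, stop at 1.57; sprung back (0.04 N m at 0, 0.1 at 1.57, friction 0.05). Key play in the keyway: 0.2 rad. Two unseen wafers, 10 and 19 mm down, stand up to 0.4 rad askew: a straight push may stick there; rocking the key 0.24 rad each way about its axis with light pushes (8 N) frees it; passed wafers stay aligned
- nest_left (a point): centre of the floor of the left nest, 25 mm above the desk: a square steel tray 66 mm outside, rim 10 mm high, 115 mm behind the left lock
- lock_right (a point): centre of the right (smaller y) lock's face, 56 mm above the desk: round brass plug 36 mm across in a steel boss 50 mm across, axis upright. At rest the keyway, 17 x 8 mm, open straight down, lies with its long side along this frame's x; the frame is fixed to the press and does not turn. Key fully home: shoulder on the face, key origin at this point
- plug_right (a joint): turn of the right plug, rad: 0 at rest, growing clockwise seen from above, stop at 1.57; sprung back (0.04 N m at 0, 0.1 at 1.57, friction 0.05). Key play in the keyway: 0.2 rad. Two unseen wafers, 10 and 19 mm down, stand up to 0.4 rad askew: a straight push may stick there; rocking the key 0.24 rad each way about its axis with light pushes (8 N) frees it; passed wafers stay aligned
- nest_right (a point): centre of the floor of the right nest, 25 mm above the desk: a square steel tray 66 mm outside, rim 10 mm high, 115 mm behind the right lock
- work: the work to be riveted: an aluminium plate 50 x 50 x 4 mm carrying two brass rivets that stand 17 mm high, lying loose in one of the two nests. Origin: centre of its underside
- blank: blanking cover that fills the unused nest: plain round aluminium disc 52 mm across, 10 mm thick, with a stub knob in the middle (18 mm high in all), loose. Origin: centre of its underside
- tin: open round black tin, 72 mm across, 32 mm high, filled with brass rivets, loose, a bystander. Origin: centre of its underside
- dispenser: red enamel tape dispenser, 170 x 60 mm, 84 mm high, loose, a bystander. Origin: centre of its underside
- setsquare: flat aluminium set square, about 150 x 120 mm, 4 mm thick, loose, a bystander. Origin: centre of its underside (middle of its straight 150 mm leg)
- cup: glazed blue pencil cup, 80 mm across, 100 mm high, pencils stand out to 170 mm, loose, a bystander. Origin: centre of its underside
- stapler: desk stapler, 140 x 34 mm, 58 mm high, loose, a bystander. Origin: centre of its underside
- punch: steel two-hole punch, 110 x 115 mm, 75 mm high, loose, a bystander. Origin: centre of its underside
There are look-alikes about, which are no part of the job. What is shaped like the work but orange is not meant.

How it is judged (in metres and radians):
On the way, in this order (a step that is already met when the one before it is completed fails the run):
1. the key is fully home in the lock in front of the loaded nest, before it is turned (((horizontal distance between work and nest_left below 0.03 m and horizontal distance between key and lock_left below 0.005 m and z of key in the frame of lock_left below 0.004 m and angle between key's own z axis and vertical below 0.15 rad and value of joint plug_left below 0.6 rad) or (horizontal distance between work and nest_right below 0.03 m and horizontal distance between key and lock_right below 0.005 m and z of key in the frame of lock_right below 0.004 m and angle between key's own z axis and vertical below 0.15 rad and value of joint plug_right below 0.6 rad))), for 0.1 s.
2. the key is turned a quarter clockwise in that lock (((horizontal distance between work and nest_left below 0.03 m and horizontal distance between key and lock_left below 0.005 m and z of key in the frame of lock_left below 0.004 m and angle between key's own z axis and vertical below 0.15 rad and value of joint plug_left above 1.2 rad and value of joint plug_right below 0.1 rad) or (horizontal distance between work and nest_right below 0.03 m and horizontal distance between key and lock_right below 0.005 m and z of key in the frame of lock_right below 0.004 m and angle between key's own z axis and vertical below 0.15 rad and value of joint plug_right above 1.2 rad and value of joint plug_left below 0.1 rad))), for 0.2 s.
At the end, for the whole second after the job is handed in: the key stands in the lock in front of the nest with the riveted plate, shoulder within 4 mm of the face, upright within 0.15 rad and within 5 mm of the axis; that plug is held turned beyond 1.2 rad (of 1.57), the other plug is below 0.1 rad, and the fingers still grip the key with more than 2 N (((horizontal distance between work and nest_left below 0.03 m and horizontal distance between key and lock_left below 0.005 m and z of key in the frame of lock_left below 0.004 m and angle between key's own z axis and vertical below 0.15 rad and value of joint plug_left above 1.2 rad and value of joint plug_right below 0.1 rad) or (horizontal distance between work and nest_right below 0.03 m and horizontal distance between key and lock_right below 0.005 m and z of key in the frame of lock_right below 0.004 m and angle between key's own z axis and vertical below 0.15 rad and value of joint plug_right above 1.2 rad and value of joint plug_left below 0.1 rad)) and contact force between key and the fingers above 2 N); the arm keeps its last pose, push and grip.
It fails at once if the key is forced in: not yet home, it presses on the press with over 60 N (contact force between key and press above 60 N and z of key in the frame of lock_left above 0.004 m and z of key in the frame of lock_right above 0.004 m).
It fails at once if the plug in front of the covered nest is turned ((horizontal distance between blank and nest_left below 0.03 m and value of joint plug_left above 0.35 rad) or (horizontal distance between blank and nest_right below 0.03 m and value of joint plug_right above 0.35 rad)).
It fails at once if the plate or the cover is moved by more than 15 mm (distance of any of work, blank from where it was at the start of the episode above 0.015 m).
It fails at once if a bystander is moved by more than 30 mm (distance of any of tin, dispenser, setsquare, cup, stapler, punch from where it was at the start of the episode above 0.03 m).
It also fails if it takes over 58 s, if anything falls off the work surface, if the arm or the gripper's body presses on something with over 40 N, if the wrist force passes 120 N, or if a joint passes its speed limit or range.

## Working session

There is one attempt and no reset: what is moved stays moved. The work goes in short steps, Python scripts to look and compute and a tool call to move; the robot and the scene stay as the last step left them, time stands still between calls to the robot, and variables do not carry over. Pictures are saved under pics/ and viewed, at most 11 in all, crops included, and the job is handed in when it is done.

Besides the shell and the picture viewer there is one more tool, called after "Call:" as name([rows], argument=value, ...), one row to a line, values as JSON. jog_arm: Moves the arm, as the interface text tells. Its arguments: {"type":"object","properties":{"deltas":{"type":"array"},"force":{"type":"number"}},"required":["deltas"]}

```bash
mkdir -p pics; cat > h.py <<'E'
import numpy as np, cv2
from plant import r
def ray(ci,u,v):
    V=np.array(ci["view"]);R=V[:3,:3];o=-R.T@V[:3,3]
    d=R.T@np.array([(u-ci["cx"])/ci["fx"],-(v-ci["cy"])/ci["fy"],-1.]);return o,d
def plane(ci,u,v,z):
    o,d=ray(ci,u,v);return o+d*(z-o[2])/d[2]
def proj(ci,p):
    c=(np.array(ci["view"])@np.r_[p,1.])[:3];return ci["cx"]+ci["fx"]*c[0]/-c[2],ci["cy"]+ci["fy"]*c[1]/c[2]
E
python3 - <<'E'
from h import *
for n in("scene","side","wrist"):
    ci=r.camera_info(n);im=r.capture(n);cv2.imwrite(f"pics/{n}0.png",im);np.save(f"{n}0.npy",np.array(ci["view"]))
    print(n,{k:(np.round(v,3).tolist()) for k,v in ci.items() if k!="view"},np.round(ray(ci,280,210),3).tolist())
E
```

```text
scene {'fx': 461.665, 'fy': 461.665, 'cx': 287.634, 'cy': 211.534} [[1.011, -0.835, 1.186], [-0.341, 0.527, -0.779]]
side {'fx': 385.076, 'fy': 385.076, 'cx': 282.748, 'cy': 210.985} [[0.288, 0.814, 0.604], [0.255, -0.819, -0.515]]
wrist {'fx': 378.788, 'fy': 378.788, 'cx': 279.388, 'cy': 210.393} [[0.675, -0.084, 0.383], [-0.003, 0.308, -0.951]]
```

View pics/scene0.png

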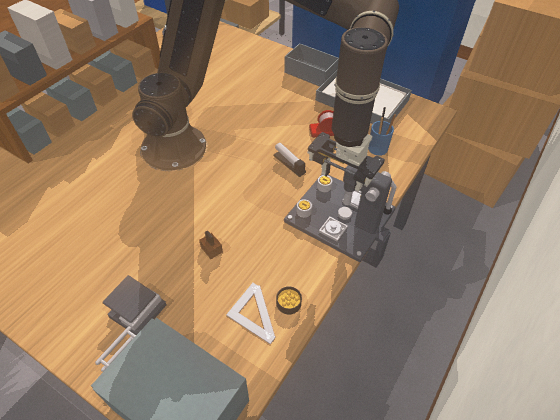

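View pics/wrist0.png

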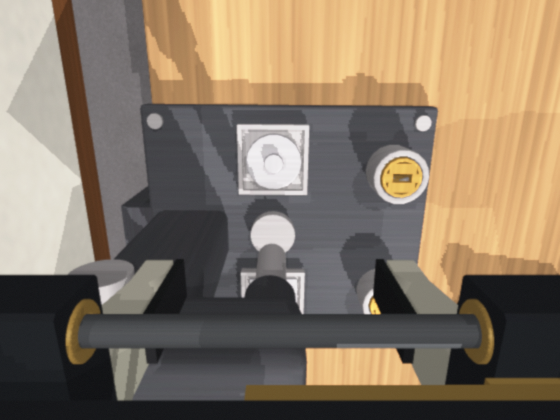

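View pics/side0.png

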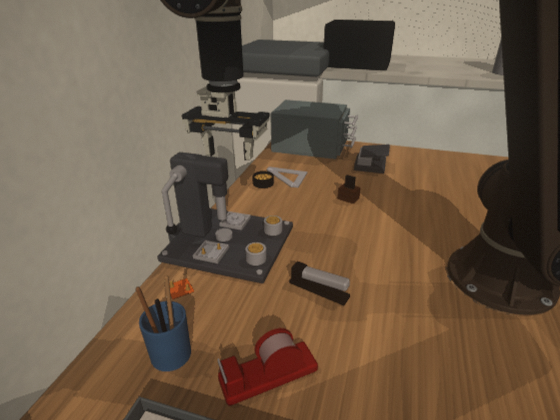

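The wrist view shows the round cover (273,160) in one nest, with the matching lock at (402,177). The side view shows the plate with two rivets at (211,251) in the nearer nest (larger y, left), the cover at (235,218), and locks at (256,250) on the left and (273,226) on the right. The key rest is at (210,243) in the scene view and (349,190) in the side view. The orange look-alike is at (181,288) in the side view.

Candidates for the work: the silver plate in the nest at side (211,251), and the orange one at (181,288) on the desk. The silver one fits. I'll check it in a crop.

```bash
python3 - <<'E'
from h import *
im=cv2.imread("pics/side0.png");im2=cv2.imread("pics/scene0.png")
a=cv2.resize(im[200:310,150:300],(560,410),interpolation=cv2.INTER_CUBIC)
b=cv2.resize(im2[225:265,190:230],(240,240),interpolation=cv2.INTER_CUBIC)
c=np.zeros((410,800,3),np.uint8);c[:,:560]=a;c[:240,560:]=b;cv2.imwrite("pics/crop1.png",c)
S,D,W=[r.camera_info(n) for n in("scene","side","wrist")]
def tri(u1,u2):
    o1,d1=ray(S,*u1);o2,d2=ray(D,*u2)
    s=np.linalg.lstsq(np.c_[d1,-d2],o2-o1,rcond=None)[0];p,q=o1+s[0]*d1,o2+s[1]*d2
    return np.round((p+q)/2,4).tolist(),np.linalg.norm(p-q).round(4)
print("lockL",tri((325,181),(256,247)),plane(S,325,181,.056),plane(D,256,247,.056))
print("lockR",tri((304,205),(273,222)),plane(W,402,177,.056))
print("key",tri((209,236),(350,181)),plane(S,210,234,.08))
def comp(p): return r.get_state()["eef_rot"]
print(comp(0))
E
```

```text
lockL ([0.5686, 0.1184, 0.0514], np.float64(0.0043)) [0.57238349 0.11540676 0.056     ] [0.5643662  0.12327858 0.056     ]
lockR ([0.5644, -0.0053, 0.0475], np.float64(0.0012)) [ 0.56660999 -0.00910936  0.056     ]
key ([0.399, -0.2759, 0.0635], np.float64(0.001)) [ 0.40535268 -0.27686961  0.08      ]
[ 1.79925874e+02 -8.86565736e-03 -9.00018669e+01]
```

View pics/crop1.png

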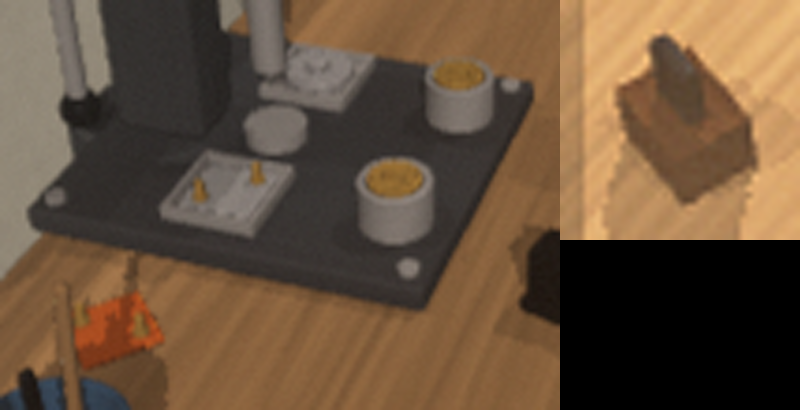

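The crop confirms it: the silver plate with two brass rivets is in the left nest, in front of the lock at (395,180) in the crop, and the orange look-alike sits outside on the desk. The target is lock_left. I'll move over the key to measure it.

Call:
jog_arm([
  [[1,-3.4,-3,0,0],[1,-3.4,-3,0,0],[1,-3.4,-3,-0.5,0],[1,-3.4,-3,-1,0],[1,-3.4,-3,-1,0],[1,-3.4,-3,-1,0],[1,-3.4,-3,-1,0],[1,-3.4,-2.5,0,0]],
])

```text
time_s: 1.15
tcp_pos: [0.4011, -0.2357, 0.1997]
eef_rot: [179.9, 0.0, -90.0]
contact_force: [-0.6, -0.3, -0.7]
gripper_width: 0.0875
gripper_force: 0.0
```

Call:
jog_arm([
  [[1,0,0,0,0],[1,0,0,0,0]],
])

```text
time_s: 1.4
tcp_pos: [0.4032, -0.2351, 0.2008]
eef_rot: [-180.0, -0.0, -90.0]
contact_force: [0.5, 0.3, -0.4]
gripper_width: 0.0874
gripper_force: 0.0
```

```bash
python3 - <<'E'
from h import *
W=r.camera_info("wrist");im=r.capture("wrist");cv2.imwrite("pics/w1.png",im)
s=r.get_state();print(s["joints"],s["tcp_pos"],s["eef_rot"],s["time_s"])
print(ray(W,280,210), proj(W,[.4,-.276,.08]))
E
```

```text
[-5.94548788e+00  2.75191728e+00 -2.84255705e+01  2.38905803e-03
 -5.87983345e+01  5.95131962e+00] [ 0.40352242 -0.23487396  0.2006706 ] [-1.79976165e+02 -4.53980900e-03 -8.99929320e+01] 1.45
(array([ 0.40377811, -0.31956859,  0.33925968]), array([-0.0011878 ,  0.30783973, -0.95143943])) (np.float64(285.0075050777666), np.float64(154.12236530468277))
```

View pics/w1.png

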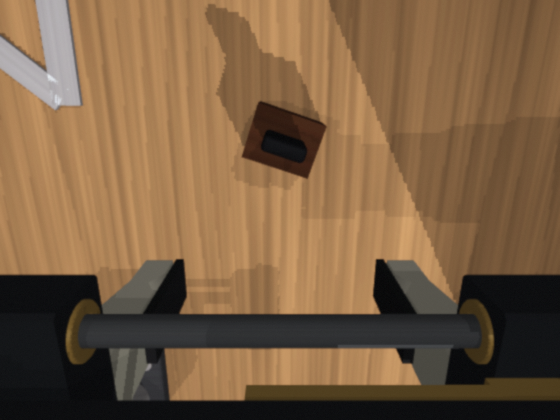

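The black bow is at (284,146) and the wooden rest around it spans about (243–326, 101–178), with the long axis tilted about 20° in the image.

```bash
python3 - <<'E'
from h import *
W=r.camera_info("wrist");im=cv2.imread("pics/w1.png")
hsv=cv2.cvtColor(im,cv2.COLOR_BGR2HSV)
def big(m):
    m[:95]=0;m[185:]=0;m[:,:235]=0;m[:,335:]=0
    c=max(cv2.findContours(m,0,2)[0],key=cv2.contourArea);return c
k=big(((im.max(2)<45)&(hsv[...,1]<130)).astype(np.uint8)*255)
b=big(((im[...,2]<110)&(hsv[...,2]>0)).astype(np.uint8)*255)
for c,z in((k,.08),(k,.06),(b,.04)):
    P=np.array([plane(W,u,v,z)[:2] for u,v in c[:,0,:].astype(float)]).astype(np.float32)
    print(z,cv2.minAreaRect(P*1000), len(P))
print(cv2.minAreaRect(k), im[140:152:4,275:300:8].tolist())
cv2.drawContours(im,[k],-1,(0,255,0),1)
cv2.imwrite("pics/c2.png",cv2.resize(im[90:190,220:350],(780,600),interpolation=cv2.INTER_NEAREST))
E
```

```text
0.08 ((400.7483215332031, -281.1460876464844), (15.141793251037598, 31.150157928466797), 70.95220184326172) 75
0.06 ((400.4839782714844, -278.1995849609375), (16.310205459594727, 33.553890228271484), 70.95220184326172) 75
0.04 ((401.67889404296875, -282.9166564941406), (50.74812698364258, 59.078041076660156), 71.28489685058594) 167
((284.2962341308594, 146.15367126464844), (45.588356018066406, 22.369441986083984), 19.29004669189453) [[[19, 17, 17], [11, 9, 9], [9, 6, 7], [13, 13, 19]], [[23, 20, 21], [23, 21, 20], [15, 13, 13], [9, 7, 8]], [[23, 20, 20], [24, 22, 23], [24, 22, 22], [19, 18, 17]]]
```

View pics/c2.png

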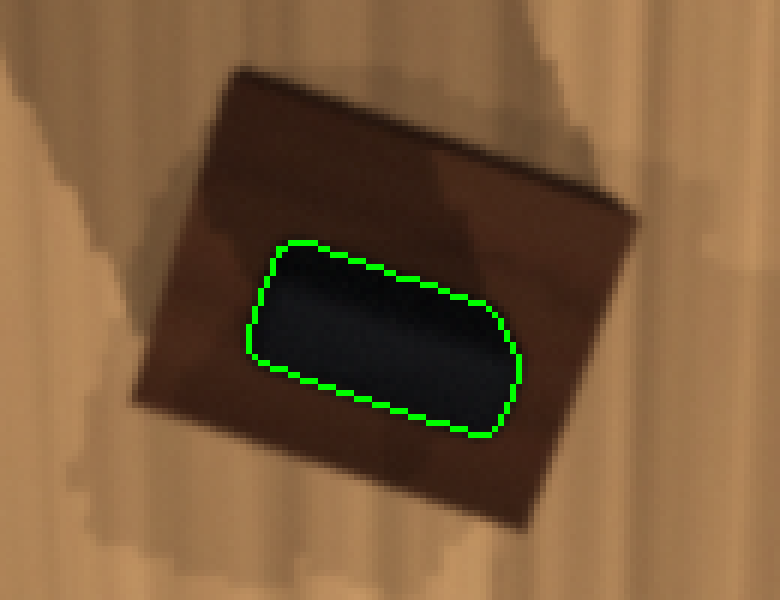

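Call:
jog_arm([
  [[1,0,-0.9,0,0.177],[1,-0.1,-0.9,0,0.177],[1,-0.1,-0.9,0,0.177],[1,-0.1,-0.9,0,0.177],[1,0,-0.9,-1,0.177],[1,0,0,-1,0.177],[1,0,0,-1,0.178],[1,0,0,-1,0]],
])

```text
time_s: 2.45
tcp_pos: [0.4008, -0.2796, 0.16]
eef_rot: [180.0, 0.0, -19.0]
contact_force: [0.1, -0.5, 0.2]
gripper_width: 0.0877
gripper_force: 0.0
```

Call:
jog_arm([
  [[1,0,0,-2,0],[1,0,0,-2,0],[1,0,0,-2,0],[1,0,0,-2,0],[1,0,0,-1,0],[1,0,0,-0.5,0],[1,0,0,0,0],[1,0,0,0,0]],
])

```text
time_s: 3.45
tcp_pos: [0.4004, -0.2801, 0.0661]
eef_rot: [-180.0, -0.1, -19.0]
contact_force: [-0.1, -0.5, 0.2]
gripper_width: 0.0875
gripper_force: 0.0
```

```bash
python3 - <<'E'
from h import *
W=r.camera_info("wrist");im=r.capture("wrist");cv2.imwrite("pics/w2.png",im)
s=r.get_state();print(s["joints"],s["tcp_pos"],s["eef_rot"],s["time_s"])
print(proj(W,[.4005,-.2797,.08]),proj(W,s["tcp_pos"]))
E
```

```text
[-1.18646437e+01  1.46113648e+01 -3.55097103e+01  8.34308214e-03
 -3.98135002e+01  8.28926576e+01] [ 0.40039424 -0.28013955  0.06615377] [-1.79997213e+02 -6.55835823e-02 -1.89655821e+01] 3.5
(np.float64(278.13186097322296), np.float64(320.9838035976344)) (np.float64(279.3286724081819), np.float64(301.439286112705))
```

View pics/w2.png

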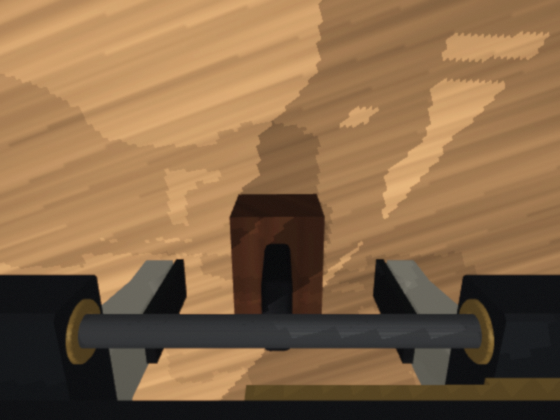

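The bow (centre column 277, rows 245–350) sits midway between the open pads and in line with them. I'll grip it.

Call:
jog_arm([
  [[-1,0,0,0,0],[-1,0,0,0,0],[-1,0,0,0,0],[-1,0,0,0,0],[-1,0,0,0,0],[-1,0,0,0,0]],
], force=50)

```text
time_s: 4.25
tcp_pos: [0.4, -0.28, 0.0655]
eef_rot: [180.0, 0.0, -19.0]
contact_force: [-1.7, -1.1, -0.2]
gripper_width: 0.0331
gripper_force: 0.0
```

```bash
python3 - <<'E'
from h import *
W=r.camera_info("wrist");im=r.capture("wrist");cv2.imwrite("pics/w3.png",im)
s=r.get_state();print(s["tcp_pos"],s["eef_rot"],s["gripper_width"],s["contact_force"])
t=np.array(s["tcp_pos"]);y=np.deg2rad(s["eef_rot"][2]);ax=np.array([np.cos(y),np.sin(y),0])
for d,z in((16,.08),(16,.04),(28,.04)): print(d,z,proj(W,[*(t+ax*d/1e3)[:2],z]))
b,g,rd=[im[...,i].astype(int) for i in range(3)]
print("col profile",[(v,im[v,277].tolist()) for v in range(205,275,3)])
E
```

```text
[ 0.39993917 -0.28001456  0.06552463] [-1.79999491e+02  3.87392768e-03 -1.89564372e+01] 0.029184383081532865 [0.11055569 0.08025281 0.43512832]
16 0.08 (np.float64(279.24809968999614), np.float64(284.37845156865524))
16 0.04 (np.float64(279.30716700589124), np.float64(242.08198687196062))
28 0.04 (np.float64(279.2975031058992), np.float64(217.8521478184815))
col profile [(205, [18, 26, 44]), (208, [18, 27, 45]), (211, [17, 26, 45]), (214, [18, 26, 45]), (217, [24, 36, 60]), (220, [23, 36, 60]), (223, [24, 35, 61]), (226, [24, 35, 61]), (229, [25, 36, 62]), (232, [23, 37, 60]), (235, [23, 36, 59]), (238, [23, 36, 60]), (241, [23, 36, 59]), (244, [16, 15, 16]), (247, [12, 11, 11]), (250, [15, 13, 13]), (253, [16, 14, 14]), (256, [13, 13, 12]), (259, [16, 14, 13]), (262, [16, 14, 14]), (265, [17, 16, 15]), (268, [15, 15, 13]), (271, [15, 14, 14]), (274, [15, 14, 14])]
```

Call:
jog_arm([
  [[-1,0,0,0,0],[-1,0,0,0,0],[-1,0,0,0,0],[-1,0,0,0,0]],
])

```text
time_s: 4.8
tcp_pos: [0.4, -0.28, 0.0656]
eef_rot: [180.0, -0.0, -19.0]
contact_force: [-0.1, -0.2, 0.7]
gripper_width: 0.0118
gripper_force: 50.0
```

Call:
jog_arm([
  [[-1,0,0,0.5,0],[-1,0,0,1.5,0],[-1,0,0,2,0],[-1,0,0,2,0],[-1,0,0,2,0],[-1,0,0,2,0],[-1,0,0,2,0],[-1,0,0,2,0]],
])

```text
time_s: 5.8
tcp_pos: [0.3998, -0.28, 0.2066]
eef_rot: [-180.0, -0.0, -19.0]
contact_force: [-0.2, 0.5, 0.6]
gripper_width: 0.012
gripper_force: 50.0
```

Call:
jog_arm([
  [[-1,1.1,5,0,0.041],[-1,1.1,5,0,0.041],[-1,1.1,5,0,0.041],[-1,1.1,5,0,0.041],[-1,1.1,5,0,0.041],[-1,1.1,5,0,0.041],[-1,1.1,5,0,0.041],[-1,1.3,4.8,0,0.044]],
])

```text
time_s: 6.8
tcp_pos: [0.4899, 0.1198, 0.2061]
eef_rot: [-180.0, -0.0, 0.1]
contact_force: [0.9, 0.0, -1.5]
gripper_width: 0.0111
gripper_force: 50.0
```

Call:
jog_arm([
  [[-1,0,0,0,0],[-1,0,0,0,0],[-1,0,0,0,0],[-1,0,0,0,0]],
])

```text
time_s: 7.3
tcp_pos: [0.4899, 0.1171, 0.2058]
eef_rot: [-180.0, -0.0, -0.1]
contact_force: [0.3, -1.2, -1.1]
gripper_width: 0.012
gripper_force: 50.0
```

```bash
python3 - <<'E'
from h import *
W=r.camera_info("wrist");im=r.capture("wrist");cv2.imwrite("pics/w4.png",im)
s=r.get_state();print(s["joints"],s["tcp_pos"],s["eef_rot"],s["time_s"])
print(proj(W,[.57,.118,.056]),proj(W,s["tcp_pos"]))
hsv=cv2.cvtColor(im,cv2.COLOR_BGR2HSV)
m=cv2.inRange(hsv,(15,120,100),(35,255,255));m[270:]=0
m=cv2.morphologyEx(m,cv2.MORPH_CLOSE,np.ones((15,15)))
for c in cv2.findContours(m,0,2)[0]:
    if cv2.contourArea(c)>200: e=cv2.fitEllipse(c);print(e,plane(W,*e[0],.056))
E
```

```text
[ 3.58375106e+01  6.14227820e+00 -2.39046943e+01 -1.80074712e-03
 -5.99329380e+01  5.41075036e+01] [0.4898995 0.1172352 0.2057711] [-1.79986959e+02 -1.53610336e-02 -5.58894788e-02] 7.35
(np.float64(277.8286447894189), np.float64(94.11538021385239)) (np.float64(278.51060223840847), np.float64(301.10667453552526))
((448.7490234375, 98.44454956054688), (46.63819122314453, 53.21502685546875), 44.65752029418945) [ 0.56680336 -0.00674081  0.056     ]
((272.7217102050781, 97.26203918457031), (47.55899429321289, 49.74254608154297), 177.07923889160156) [0.56781077 0.12173105 0.056     ]
((288.87115478515625, 145.97445678710938), (242.8029327392578, 742.6488647460938), 90.16815948486328) [0.53239243 0.10972809 0.056     ]
```

View pics/w4.png

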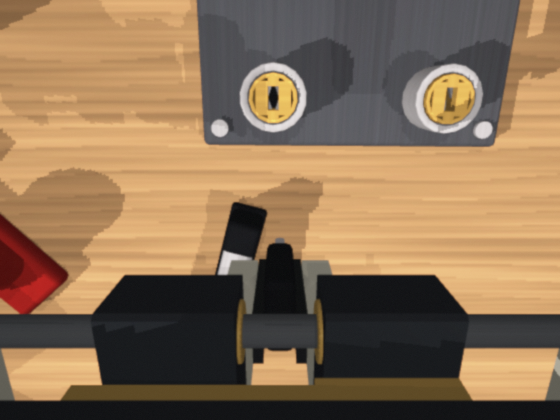

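The wrist view shows the left lock at (273,97), with the keyway's long side vertical in the image (world x), and the right lock at (449,98). The held key's blade tip is at (279,241). Next I'll hover about 10 mm above the left lock for a relative check.

Call:
jog_arm([
  [[-1,2,0.1,0,0],[-1,2,0.1,0,0],[-1,2,0.1,0,0],[-1,1.8,0.1,0,0],[-1,0,0,-2,0],[-1,0,0,-2,0],[-1,0,0,-2,0],[-1,0,0,-2,0]],
])

```text
time_s: 8.35
tcp_pos: [0.568, 0.1214, 0.1251]
eef_rot: [-180.0, -0.0, -0.0]
contact_force: [0.5, -0.3, -0.1]
gripper_width: 0.0116
gripper_force: 50.0
```

Call:
jog_arm([
  [[-1,0,0,-0.7,0],[-1,0,0,0,0],[-1,0,0,0,0],[-1,0,0,0,0]],
])

```text
time_s: 8.85
tcp_pos: [0.5684, 0.1222, 0.1194]
eef_rot: [-180.0, -0.1, 0.0]
contact_force: [-1.0, -0.6, -0.4]
gripper_width: 0.0117
gripper_force: 50.0
```

```bash
python3 - <<'E'
from h import *
W=r.camera_info("wrist");im=r.capture("wrist");cv2.imwrite("pics/w5.png",im)
s=r.get_state();print(s["joints"],s["tcp_pos"],s["eef_rot"],s["contact_force"],s["time_s"])
t=s["tcp_pos"]
print("lock",proj(W,[*t[:2],.056]),"tip",proj(W,[*t[:2],t[2]-.052]),"front tip",proj(W,[t[0]+.007,t[1],t[2]-.047]))
cv2.imwrite("pics/c5.png",cv2.resize(im[170:300,190:370],(792,572),interpolation=cv2.INTER_CUBIC))
E
```

```text
[ 3.13995072e+01  1.82254625e+01 -2.08057864e+01  2.97748467e-03
 -5.08995840e+01  5.86136985e+01] [0.56829868 0.12216014 0.11923724] [-1.79965952e+02 -6.02508180e-02  1.50642480e-02] [ 0.04400514  0.36152878 -0.29003133] 8.9
lock (np.float64(279.05968524780576), np.float64(242.3847416619579)) tip (np.float64(279.0186941046626), np.float64(250.34530812162876)) front tip (np.float64(278.99355885090785), np.float64(242.0513030417941))
```

View pics/c5.png

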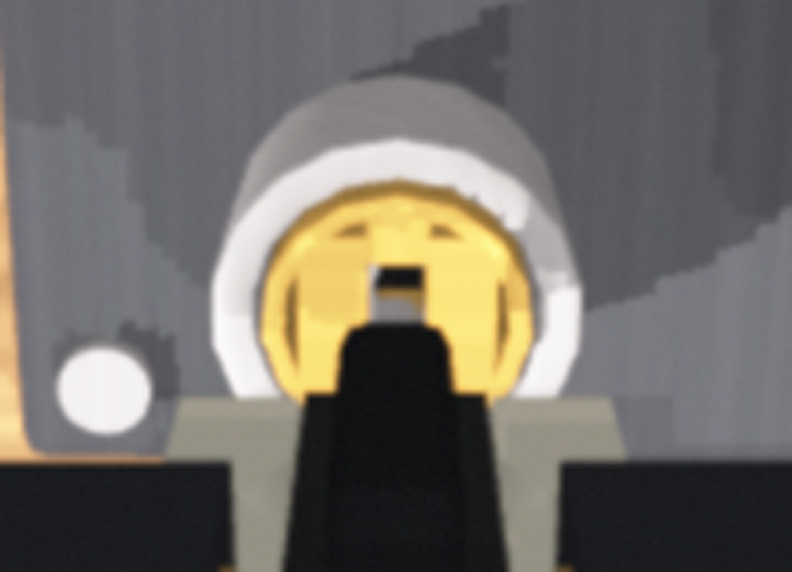

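The blade (crop columns 377–422) lines up sideways with the keyway (370–425), and the plug's centre is at column 398. Next is the fore-aft check, from the ring edges.

```bash
python3 - <<'E'
from h import *
W=r.camera_info("wrist");t=r.get_state()["tcp_pos"]
f=lambda cx,cy:(190+(cx+.5)/4.4-.5,170+(cy+.5)/4.4-.5)
for n,(cx,cy),d in(("keyway",(398,266),8.5),("plug",(398,184),18),("boss",(398,140),25)):
    p=plane(W,*f(cx,cy),.056);print(n,p,"lock x",p[0]-d/1e3,"offset from tcp mm",(p[0]-d/1e3-t[0])*1e3,(p[1]-t[1])*1e3)
p=plane(W,*f(213,300),.056);q=plane(W,*f(581,300),.056);print("boss sides",p,q,(p[1]+q[1])/2)
p=plane(W,*f(400,325),t[2]-.026);print("bow front bottom minus 16mm, vs tcp",(p[0]-.016-t[0])*1e3,(p[1]-t[1])*1e3)
E
```

```text
keyway [0.57582781 0.12155913 0.056     ] lock x 0.5673278108849218 offset from tcp mm -0.9708665218431944 -0.6010160124559627
plug [0.58699454 0.12156421 0.056     ] lock x 0.5689945407455075 offset from tcp mm 0.6958633387424973 -0.5959303045043329
boss [0.59284095 0.12156687 0.056     ] lock x 0.5678409527102236 offset from tcp mm -0.4577246965413728 -0.5932676499771222
boss sides [0.57108245 0.14566992 0.056     ] [0.57109927 0.09771097 0.056     ] 0.12169044377578428
bow front bottom minus 16mm, vs tcp -0.9826645492237995 -0.788763077957319
```

Call:
jog_arm([
  [[-1,0,0,-0.5,0],[-1,0,0,-0.4,0],[-1,0,0,-0.3,0],[-1,0,0,-0.2,0],[-1,0,0,-0.2,0],[-1,0,0,0,0]],
])

```text
time_s: 9.65
tcp_pos: [0.5679, 0.122, 0.1024]
eef_rot: [180.0, 0.0, 0.0]
contact_force: [0.9, -0.7, -1.0]
gripper_width: 0.0113
gripper_force: 50.0
```

Call:
jog_arm([
  [[-1,0,0,-0.2,0],[-1,0,0,-0.2,0],[-1,0,0,-0.1,0],[-1,0,0,-0.1,0],[-1,0,0,0,0]],
])

```text
time_s: 10.28
tcp_pos: [0.5679, 0.1218, 0.0966]
eef_rot: [180.0, 0.0, 0.0]
contact_force: [-0.3, -1.1, 0.5]
gripper_width: 0.0118
gripper_force: 50.0
```

Call:
jog_arm([
  [[-1,0,0,-0.05,0.12],[-1,0,0,0,0.12],[-1,0,0,-0.05,-0.16],[-1,0,0,0,-0.16],[-1,0,0,-0.05,-0.16],[-1,0,0,0,0.12],[-1,0,0,-0.05,0.12],[-1,0,0,0,0]],
])

```text
time_s: 11.28
tcp_pos: [0.568, 0.122, 0.0945]
eef_rot: [-180.0, -0.0, -0.0]
contact_force: [0.1, -0.6, -0.8]
gripper_width: 0.0118
gripper_force: 50.0
```

Call:
jog_arm([
  [[-1,0,0,-0.1,0.12],[-1,0,0,-0.05,0.12],[-1,0,0,-0.05,-0.16],[-1,0,0,-0.1,-0.16],[-1,0,0,-0.05,-0.16],[-1,0,0,-0.05,0.12],[-1,0,0,-0.05,0.12],[-1,0,0,0,0]],
])

```text
time_s: 12.28
tcp_pos: [0.5679, 0.1221, 0.09]
eef_rot: [-180.0, 0.0, -0.2]
contact_force: [0.8, -0.1, -0.5]
gripper_width: 0.0116
gripper_force: 50.0
```

Call:
jog_arm([
  [[-1,0,0,-0.05,0.12],[-1,0,0,-0.05,0.12],[-1,0,0,0,-0.16],[-1,0,0,-0.05,-0.16],[-1,0,0,-0.05,-0.16],[-1,0,0,0,0.12],[-1,0,0,0,0.12],[-1,0,0,0,0]],
])

```text
time_s: 13.28
tcp_pos: [0.5681, 0.1222, 0.0882]
eef_rot: [-180.0, -0.0, -0.2]
contact_force: [-0.7, 0.9, 0.8]
gripper_width: 0.0121
gripper_force: 50.0
```

Call:
jog_arm([
  [[-1,0,0,-0.05,0.12],[-1,0,0,-0.05,0.12],[-1,0,0,0,-0.16],[-1,0,0,-0.05,-0.16],[-1,0,0,-0.05,-0.16],[-1,0,0,0,0.12],[-1,0,0,0,0.12],[-1,0,0,0,0]],
])

```text
time_s: 14.28
tcp_pos: [0.568, 0.122, 0.086]
eef_rot: [180.0, 0.0, -0.3]
contact_force: [0.0, 0.3, -0.3]
gripper_width: 0.0117
gripper_force: 50.0
```

Call:
jog_arm([
  [[-1,0,0,-0.05,0.12],[-1,0,0,-0.05,0.12],[-1,0,0,0,-0.16],[-1,0,0,-0.05,-0.16],[-1,0,0,-0.05,-0.16],[-1,0,0,0,0.12],[-1,0,0,0,0.12],[-1,0,0,0,0]],
])

```text
time_s: 15.28
tcp_pos: [0.5679, 0.122, 0.084]
eef_rot: [180.0, 0.0, -0.3]
contact_force: [-0.4, 0.6, -0.3]
gripper_width: 0.0117
gripper_force: 50.0
```

Call:
jog_arm([
  [[-1,0,0,-0.05,0.1],[-1,0,0,-0.05,0],[-1,0,0,-0.05,-0.1],[-1,0,0,-0.05,0],[-1,0,0,0,0.01],[-1,0,0,0,0]],
])

```text
time_s: 16.02
tcp_pos: [0.568, 0.122, 0.0821]
eef_rot: [180.0, 0.0, 0.6]
contact_force: [-0.4, 0.3, -0.6]
gripper_width: 0.0117
gripper_force: 50.0
```

Call:
jog_arm([
  [[-1,0,0,-0.05,0],[-1,0,0,0,0],[-1,0,0,0,0],[-1,0,0,0,0]],
])

```text
time_s: 16.52
tcp_pos: [0.568, 0.122, 0.0816]
eef_rot: [-180.0, -0.0, 0.6]
contact_force: [0.4, -0.3, -0.5]
gripper_width: 0.0118
gripper_force: 50.0
```

```bash
python3 - <<'E'
from h import *
im=r.capture("wrist");cv2.imwrite("pics/w6.png",im)
s=r.get_state();print(s["joints"],s["tcp_pos"],s["contact_force"],s["moment"])
cv2.imwrite("pics/c6.png",cv2.resize(im[170:300,190:370],(792,572),interpolation=cv2.INTER_CUBIC))
E
```

```text
[ 3.13985397e+01  2.07881317e+01 -2.29699881e+01 -1.95834398e-03
 -4.62393991e+01  5.91849416e+01] [0.56798924 0.12198776 0.08155672] [-0.28975903 -0.36982927  0.06338813] [-0.0693552   0.01779239  0.00671351]
```

View pics/c6.png

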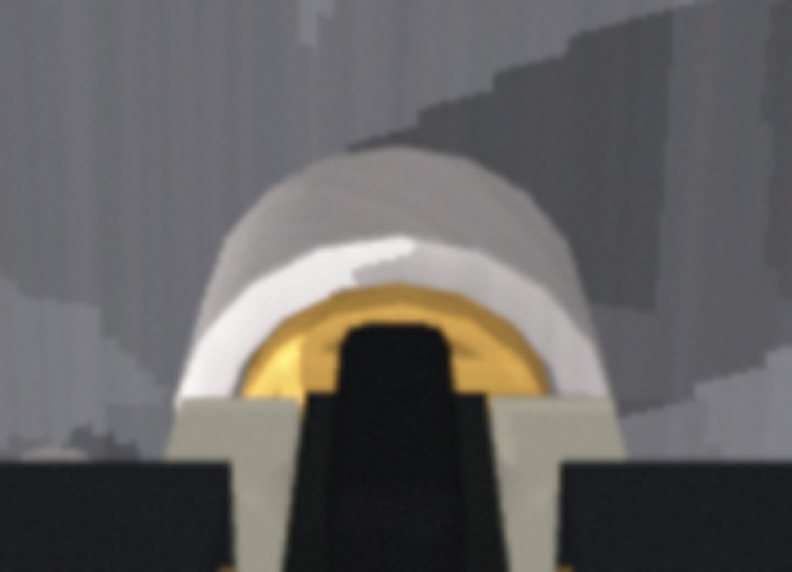

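The key is home: the bow sits flush on the brass face and hasn't slipped in the pads, with its front still at crop row 325. I'll turn it clockwise.

Call:
jog_arm([
  [[-1,0,0,0,-0.1],[-1,0,0,0,-0.1],[-1,0,0,0,-0.1],[-1,0,0,0,-0.1],[-1,0,0,0,-0.1],[-1,0,0,0,-0.1],[-1,0,0,0,-0.1],[-1,0,0,0,-0.1]],
])

```text
time_s: 17.58
tcp_pos: [0.5678, 0.1216, 0.0816]
eef_rot: [180.0, -0.0, -45.4]
contact_force: [-0.0, -1.4, 0.6]
gripper_width: 0.0116
gripper_force: 50.0
```

```bash
python3 -c "
from h import *
s=r.get_state();print(s['tcp_pos'],s['eef_rot'],s['contact_force'],s['moment'])"
```

```text
[0.56782852 0.12159154 0.08156222] [ 1.79957836e+02 -1.02379822e-02 -4.54277049e+01] [-0.02159792 -1.4291798   0.56668464] [-0.73779527  0.01088501  0.1379859 ]
```

Call:
jog_arm([
  [[-1,0,0,0,-0.1],[-1,0,0,0,-0.1],[-1,0,0,0,-0.1],[-1,0,0,0,-0.1],[-1,0,0,0,-0.1],[-1,0,0,0,-0.1],[-1,0,0,0,-0.05],[-1,0,0,0,0]],
])

```text
time_s: 18.58
tcp_pos: [0.5674, 0.1213, 0.0816]
eef_rot: [179.9, -0.1, -82.5]
contact_force: [-2.3, -3.8, 2.0]
gripper_width: 0.0117
gripper_force: 50.0
```

```bash
python3 - <<'E'
from h import *
im=r.capture("wrist");im2=r.capture("side")
s=r.get_state();print(s['tcp_pos'],s['eef_rot'],s['contact_force'],s['moment'])
c=np.zeros((500,790,3),np.uint8);c[:300,:400]=cv2.resize(im[150:300,180:380],(400,300));c[:500,400:]=cv2.resize(im2[80:330,120:315],(390,500));cv2.imwrite("pics/c7.png",c)
E
```

```text
[0.56745683 0.12132706 0.081552  ] [ 1.79929825e+02 -4.77265479e-02 -8.24294373e+01] [-2.38783815 -4.22763846  3.15691379] [-1.71721197  0.81093967  0.05914663]
```

View pics/c7.png

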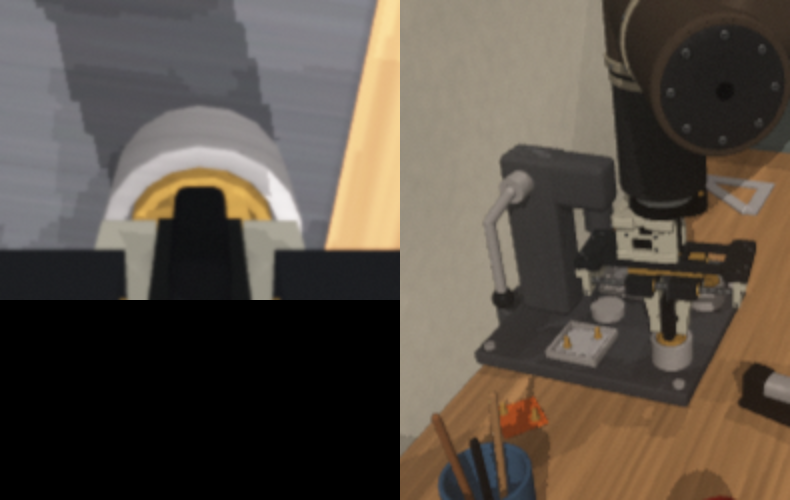

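The left lock's bow is turned about 83°, the plate is still in its nest, and the gripper clears the press head. The plug may lag the key by up to 0.2 rad, so I'll turn a little further and relieve the small side force.

Call:
jog_arm([
  [[-1,-0.03,-0.04,0,-0.03],[-1,-0.03,-0.04,0,-0.03],[-1,0,0,0,-0.03],[-1,0,0,0,0],[-1,0,0,0,0]],
])

```text
time_s: 19.3
tcp_pos: [0.5673, 0.1212, 0.0815]
eef_rot: [180.0, -0.0, -87.6]
contact_force: [-2.0, -3.0, 2.9]
gripper_width: 0.0119
gripper_force: 50.0
```

```bash
python3 -c "
from h import *
for i in range(3):
    r.capture('wrist');s=r.get_state();print(s['time_s'],s['tcp_pos'],s['eef_rot'],s['contact_force'],s['moment'])"
```

```text
19.35 [0.56730991 0.12116108 0.08152966] [ 1.79991419e+02 -3.02994731e-03 -8.76392783e+01] [-1.72978833 -2.76725284  2.6171301 ] [-1.15031231  0.81158891  0.12661269]
19.4 [0.56731047 0.1211818  0.08154689] [ 1.79991183e+02 -3.38107846e-03 -8.76372070e+01] [-2.40719878 -3.82700593  1.92604116] [-1.20489814  0.83257869  0.15387963]
19.45 [0.56735784 0.12118061 0.08156522] [ 1.79995485e+02 -2.62891472e-03 -8.76417905e+01] [-2.59532403 -3.10507842  2.55076355] [-1.13374405  0.92688223  0.09153832]
```

Call:
jog_arm([
  [[-1,-0.02,0,0,-0.02],[-1,0,0,0,-0.02],[-1,0,0,0,-0.02],[-1,0,0,0,0],[-1,0,0,0,0]],
])

```text
time_s: 20.08
tcp_pos: [0.5672, 0.1212, 0.0815]
eef_rot: [-180.0, 0.0, -91.1]
contact_force: [-0.8, -3.6, 1.8]
gripper_width: 0.0116
gripper_force: 50.0
```

```bash
python3 - <<'E'
from h import *
im=r.capture("wrist");s=r.get_state();print(s['time_s'],s['tcp_pos'],s['eef_rot'],s['contact_force'],s['moment'],s['gripper_force'])
hs=im[215:330,260:300]
for v in (245,252,258,264,270): 
    c=np.where(im[v,255:305].max(1)<40)[0]+255; print(v,c.min() if len(c) else 0,c.max() if len(c) else 0)
o=cv2.imread("pics/w6.png")
for v in (245,252,258,264,270):
    c=np.where(o[v,255:305].max(1)<40)[0]+255; print("before",v,c.min() if len(c) else 0,c.max() if len(c) else 0)
E
```

```text
20.125 [0.5672256  0.12117056 0.08154999] [-1.79996465e+02  2.91515436e-03 -9.10845858e+01] [-1.72590142 -3.14516639  2.37607839] [-1.31100108  0.41134768  0.06451046] 50.005207657814026
245 270 289
252 268 291
258 267 291
264 260 299
270 259 300
before 245 270 288
before 252 268 291
before 258 267 291
before 264 260 299
before 270 259 300
```

The key hasn't shifted in the pads. It's turned about 91°, so even with full play the plug should be past about 1.36 rad. Forces are small, so I'm handing in.

```bash
python3 -c "
from plant import r
print(r.close_job())"
```

```text
the job is handed in; nothing more can be done
None
```

I handed the job in with the key fully home in the left lock, in front of the nest with the riveted plate, turned about 91° clockwise and still held at 50 N; no verdict came back, and plug angle (estimated past about 1.36 rad) was not read directly.

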